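# Slide the wood block along the rail into the corner of the carving board

### The job

Get the square wood block ready for carving: with your fingertips push it flat against the carving board's long rail, then keep it against the rail and slide it along into the corner pocket at the rail's end, until it sits square and snug against both the rail and the end stop. Only push it: do not pick up, lift or tip it. Leave everything else where it stands, and finish with your hand clear.

Things in the scene. Friction and masses are not known exactly. Their poses are not given: they have to be found in the camera images.
- board: Grey laminated carving board (bench hook) screwed to the table, 190 (x) by 300 (y) by 12 mm thick. Origin: centre of its underside, on the table; z up. It does not move in a run; place and yaw (within 25 degrees) vary. Three dark strips on it rise 14 mm above its top face: the long rail along its -x edge (the robot's side), and end stop and guide at its +y end.
- rail (a point): Mid-length of the long rail's inner (+x) face, at the board's top face (board x = -77, y = 0 mm). Axes as the board's. The rail is 18 mm wide and runs along y for all 300 mm.
- stop (a point): Inner (-y) face of the end stop where it meets the rail: the corner, at the board's top face (board x = -77, y = +132 mm). Axes as the board's. The stop spans board x = -77 to -13 mm.
- guide (a point): Open (-y) end of the short guide strip, at its rail-side face, at the board's top face (board x = -27, y = +108 mm). Axes as the board's. The strip is 14 mm wide (to x = -13) and 24 mm long, up to the stop. Between it and the rail is the pocket, 50 mm wide, open to -y; about 20 mm of the seated block stick out of it.
- block_center (a point): Centre of the square wood block (blank, rounded edges), 44 by 44 by 16 mm, about 30 g, loose on the board's top face, so its centre is 20 mm above the table. Its x and y axes are along its sides, z up. It starts on the open part of the board, away from the rail and turned to it by up to about 30 degrees. It slides easily.
- pocket (a point): Where the block's centre is when it is home in the corner pocket, touching rail and end stop (board frame x = -55, y = +110 mm, 20 mm above the table). Axes as the board's.
- disc: Bystander: round wood blank, 38 mm across, 16 mm high, standing on the outer (+x) part of the board. Origin: centre of its underside.
- spool: Bystander: empty wooden thread spool, upright, 28 mm across, 34 mm high, on the outer (+x) part of the board. Origin: centre of its underside.
- tin_a: Bystander: green sewing tin, 63 by 88 by 36 mm, on the table just beyond the board (+x). Origin: centre of its underside.
- tin_b: Bystander: copper-coloured sewing tin, 63 by 88 by 36 mm, on the table just beyond the board (+x). Origin: centre of its underside.
- pencils: Bystander: black cup of pencils, 76 mm across, about 175 mm high with the pencils. Origin: centre of its underside.
- glue: Bystander: white glue bottle, 44 mm across, 120 mm high. Origin: centre of its underside.
- roller: Bystander: ink roller with a wooden handle lying on the table, about 160 mm long, 32 mm high. Origin: on the table under its middle.
- block: The same block as a body; origin at the centre of its underside, 8 mm below its centre; axes along its sides.
Things that resemble listed ones, but are neither listed nor needed, are in the scene too. Leave any turquoise or yellow look-alike of the block alone.

How it is judged:
By the outcome, as a careful person would: the job done as asked, in the order asked, and still so for the second after the job is handed in, with the robot touching nothing.
It also fails if it takes over 48 s, if anything falls off the work surface, if the arm or the gripper's body presses on something with over 40 N, if the wrist force passes 120 N, or if a joint passes its speed limit or range.

### The arm

A 6-joint arm with a two-finger parallel gripper is mounted at the origin on the work surface. World frame = base frame: x ahead of the robot, y to its left, z up, the work surface at z = 0. Lengths are in m, angles in rad, forces in N, time in s.
With the tool pointing down it reaches from about 0.375 to 0.975 m from the base axis. Payload 3.8 kg.
Tool frame: the origin (TCP) lies midway between the tips of the shut fingers; the grasp point (between the pads) lies 19 mm behind it; z points along the fingers, y is the line along which they close (so a half turn about z gives the same grasp; the last joint's range is limited). The gripper opens to 85 mm and grips with 20 to 120 N. Pads are 22 mm wide; open, the fingers measure 114 mm over their backs; the gripper's body (76 mm by 85 mm) begins 54 mm behind the grasp point. The pads swing forward as they close: fully open they stand 13 mm farther back than shut.
Start: joints at [1.228, 0.264, 1.604, -0, 1.274, -0.037], TCP at [0.203, 0.644, 0.2] pointing down, gripper open.
Joint ranges: [-2.63, 2.63], [-0.94, 2.18], [0.31, 2.57], [-1.31, 4.45], [0, 2.66], [-2.55, 2.55]. Speed limits (rad/s): [2.57, 2.57, 3.14, 3.14, 3.14, 3.14].

### API

Orientations are given as a rotation vector (axis times angle).
In Python, from workcell import read_state, vision, ticket gives the robot as it stands. The module is installed in compiled form; this text tells all that it offers.
- The arm moves only by the tool jog_arm, never from a script. Its arguments are lists of equal length, an entry for each row: "turn": the turn, a rotation vector about the tool's x, y, z in rad, a list of three; "delta_pos": the shift along the tool's x, y, z in m, a list of three; "gripper": the finger opening in m, from 0 to 0.0854. In form: {"turn": [[rx, ry, rz], ...], "delta_pos": [[dx, dy, dz], ...], "gripper": [gripper, ...]}. A call has 1 to 20 rows; each row shifts and turns the commanded pose from where the row before left it, along the tool's axes as they then stand; what a row does not reach is not made up. A row lasts 1/12 s, in which the tool goes at most 41.7 mm and 7.16 degrees, less where a joint would pass 70% of its speed; a pose out of reach is approached as far as the arm can. A call with a gripper value outside its range is refused whole. The fingers move at their own pace and stop on an object; "grip_force" is the grip in N (left out, the last holds). Time passes only in rows, so rows that do not move let the fingers close. It gives the time, the measured TCP pose, the force, the opening and the grip force at its end, in the units of the state.
- read_state(): the state, without advancing time (a new reading comes with each control period).
- vision.read_camera(name): name is "side" or "top" or "wrist"; returns the picture (400x640x3 uint8, red, green, blue); there is no depth.
- vision.calibration(name): a dict with "vfov" (degrees; the focal length in pixels is half the picture's height over the tangent of half this angle, whatever the lens; pixels are square), "cx", "cy" (the principal point, pixels), "R" (3x3) and "t" (3): a world point X has camera coordinates R X + t; the wrist camera has in their place "mount" (4x4, takes a point from camera to tool coordinates, whose origin is the TCP and whose axes are the flange's). Camera axes: x right, y down, z forward; pixel columns grow to the right and rows downward; lengths in m; the calibration is good to about 2 mm. A picture is of the moment at which its call begins: read the wrist's pose just before it. calibration takes no time and is no camera call.
- ticket.finish_job(): hands the job in; it is judged then, once.
The state is a dict: "time": time; "q": joint angles; "joint_vel": joint speeds; "joint_torque": joint torques, N m; "tool_pos": TCP position; "tcp_rot": TCP orientation; "wrist_force": force on the tool from outside, world axes, zero at the start; "torque": the same for the moment, N m; "width": opening from 0.0 (shut) to 1.0 (fully open); "grip_force": force on a finger pad.
Only numpy, scipy, OpenCV 4.12 (cv2) and the standard library are available. Lean on these libraries where they do the work, as an engineer would, in place of code of your own. Each camera call takes 0.05 s, during which the arm holds its last target. There are 200 camera calls.

## Working session

There is one attempt and no reset: what is moved stays moved. The work goes in short steps, Python scripts to look and compute and a tool call to move; the robot and the scene stay as the last step left them, time stands still between calls to the robot, and variables do not carry over. Pictures are saved under pics/ and viewed, at most 10 in all, crops included, and the job is handed in when it is done.

Besides the shell and the picture viewer there is one more tool, called after "Call:" as name(argument=value, ...), one argument or row to a line, values as JSON. jog_arm: Moves the arm, as the interface text tells. Its arguments: {"type":"object","properties":{"turn":{"type":"array","items":{"type":"array","items":{"type":"number"}}},"delta_pos":{"type":"array","items":{"type":"array","items":{"type":"number"}}},"gripper":{"type":"array","items":{"type":"number"}},"grip_force":{"type":"number"}},"required":["turn","delta_pos","gripper"]}

```bash
mkdir -p pics
python3 - <<'E'
from workcell import read_state, vision
import cv2,json
s=read_state();print({k:s[k] for k in('time','tool_pos','tcp_rot','width')})
for n in('top','side'):
    cv2.imwrite(f'pics/{n}0.png',vision.read_camera(n)[:,:,::-1]);c=vision.calibration(n);print(n,c)
E
```

```text
{'time': 0.0, 'tool_pos': array([0.20292951, 0.64292236, 0.19893516]), 'tcp_rot': array([-0.47842078, -3.1045353 ,  0.00351176]), 'width': 0.9996639329864133}
top {'vfov': 48.574227268207416, 'cx': 322.17846818955553, 'cy': 209.375400132337, 'R': array([[-0.01151966, -0.99991206,  0.00657056],
       [-0.98437023,  0.01018529, -0.17581671],
       [ 0.17573432, -0.00849321, -0.98440099]]), 't': array([0.00419012, 0.55932355, 1.25981616])}
side {'vfov': 48.35937853307976, 'cx': 319.13658091948446, 'cy': 201.98899925721176, 'R': array([[-0.94584954, -0.32447314, -0.00926429],
       [-0.19385162,  0.58751539, -0.78565083],
       [ 0.2603655 , -0.74131158, -0.6186008 ]]), 't': array([0.54342134, 0.1782447 , 0.97227532])}
```

View pics/top0.png

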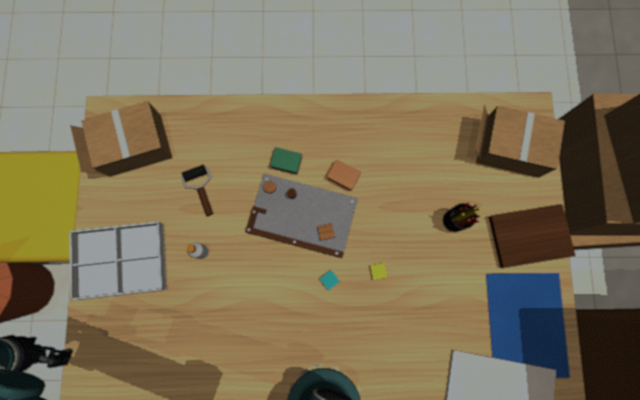

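View pics/side0.png

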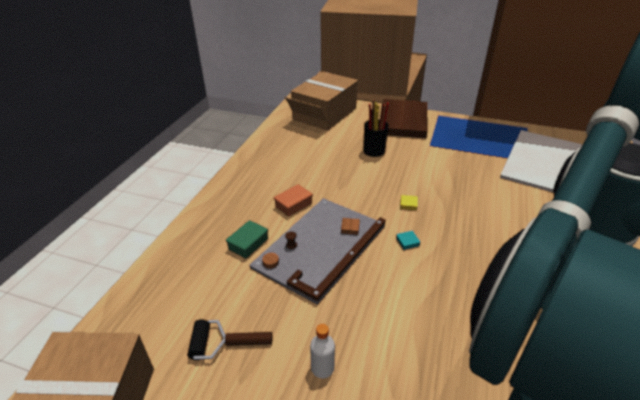

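Top view: the board's corners are near (264,176), (356,199), (342,257) and (247,233). The rail runs along its lower edge, with stop and guide near (257,210). The block is at (326,232), the disc at (270,186) and the spool at (291,193). The turquoise and yellow look-alikes at (329,280) and (378,271) are off the board, and the side view agrees.

```bash
cat > h.py <<'E'
import numpy as np, cv2
from scipy.spatial.transform import Rotation as Ro
from workcell import read_state, vision
def cam(name, s=None):
    c=vision.calibration(name); f=200/np.tan(np.radians(c['vfov']/2))
    if 'mount' in c:
        T=np.eye(4);T[:3,:3]=Ro.from_rotvec(s['tcp_rot']).as_matrix();T[:3,3]=s['tool_pos']
        M=T@np.array(c['mount']); R=M[:3,:3].T; t=-R@M[:3,3]
    else: R,t=np.array(c['R']),np.array(c['t'])
    return f,c['cx'],c['cy'],R,t
def ray(C,uv,z):
    f,cx,cy,R,t=C; uv=np.atleast_2d(uv).astype(float)
    d=np.c_[(uv[:,0]-cx)/f,(uv[:,1]-cy)/f,np.ones(len(uv))]@R; o=-R.T@t
    return (o+d*((z-o[2])/d[:,2])[:,None])[:,:2]
def proj(C,X):
    f,cx,cy,R,t=C; p=np.atleast_2d(X)@R.T+t
    return np.c_[f*p[:,0]/p[:,2]+cx,f*p[:,1]/p[:,2]+cy]
E
python3 - <<'E'
from h import *
C=cam('top')
print('corners',ray(C,[(264,176),(356,199)],.012).round(3).tolist(),ray(C,[(342,255),(247,231)],.026).round(3).tolist())
print('block',ray(C,(326,231),.028),'disc/spool',ray(C,[(270,186),(291,193)],.028))
s=read_state();print(vision.calibration('wrist'));print(Ro.from_rotvec(s['tcp_rot']).as_matrix().round(3))
E
```

```text
corners [[0.672, 0.176], [0.597, -0.106]] [[0.426, -0.059], [0.5, 0.223]]
block [[ 0.49765516 -0.01273965]] disc/spool [[0.63675475 0.15514017]
 [0.61442457 0.09152905]]
{'vfov': 59.68839085012148, 'cx': 320.0149679953985, 'cy': 205.8266227350493, 'mount': array([[-6.02821135e-04, -9.51923978e-01, -3.06333768e-01,
         7.98409170e-02],
       [ 9.99999817e-01, -5.91229593e-04, -1.30626794e-04,
        -4.85067848e-05],
       [-5.67668117e-05, -3.06333790e-01,  9.51924160e-01,
        -1.72977082e-01],
       [ 0.00000000e+00,  0.00000000e+00,  0.00000000e+00,
         1.00000000e+00]])}
[[-0.954  0.301 -0.001]
 [ 0.301  0.954 -0.002]
 [ 0.    -0.002 -1.   ]]
```

Call:
jog_arm(
  turn=[
    [0, 0, 0],
    [0, 0, 0],
    [0, 0, 0],
    [0, 0, 0],
    [0, 0, 0],
    [0, 0, 0],
    [0, 0, 0],
    [0, 0, 0],
    [0, 0, 0],
    [0, 0, 0],
    [0, 0, 0],
    [0, 0, 0],
    [0, 0, 0],
    [0, 0, 0],
    [0, 0, 0],
    [0, 0, 0],
    [0, 0, 0],
    [0, 0, 0],
    [0, 0, -0.045],
    [0, 0, 0],
  ],
  delta_pos=[
    [-0.027, -0.027, 0],
    [-0.027, -0.027, 0],
    [-0.027, -0.027, 0],
    [-0.027, -0.027, 0],
    [-0.027, -0.027, 0],
    [-0.027, -0.027, 0],
    [-0.027, -0.027, 0],
    [-0.027, -0.027, 0],
    [-0.027, -0.027, 0],
    [-0.027, -0.027, 0],
    [-0.027, -0.027, 0],
    [-0.027, -0.027, 0],
    [-0.027, -0.027, 0],
    [-0.027, -0.027, 0],
    [-0.027, -0.027, 0],
    [-0.027, -0.027, 0],
    [-0.027, -0.027, 0],
    [-0.027, -0.027, 0],
    [0, 0, 0],
    [0, 0, 0],
  ],
  gripper=[0.01, 0.01, 0.01, 0.01, 0.01, 0.01, 0.01, 0.01, 0.01, 0.01, 0.01, 0.01, 0.01, 0.01, 0.01, 0.01, 0.01, 0.01, 0.01, 0.01],
)

```text
time: 1.77
tool_pos: [0.5206, 0.0319, 0.1997]
tcp_rot: [-0.413, -3.113, 0.0]
wrist_force: [-0.6, 0.0, 0.2]
width: 0.12
grip_force: 0.0
```

Run:
```python
from h import *
s=read_state();im=vision.read_camera('wrist')
import pickle;pickle.dump((s,im),open('w1.pkl','wb'))
cv2.imwrite('pics/w1.png',im[:,:,::-1]);print(s['time'],s['tool_pos'],s['width'],s['wrist_force']);print(Ro.from_rotvec(s['tcp_rot']).as_matrix().round(3))
```

```text
1.7667 [0.52062293 0.03185174 0.19967479] 0.12038816346966613 [-0.55656987  0.02689109  0.24709764]
[[-0.965  0.261 -0.001]
 [ 0.261  0.965 -0.   ]
 [ 0.001 -0.    -1.   ]]
```

View pics/w1.png

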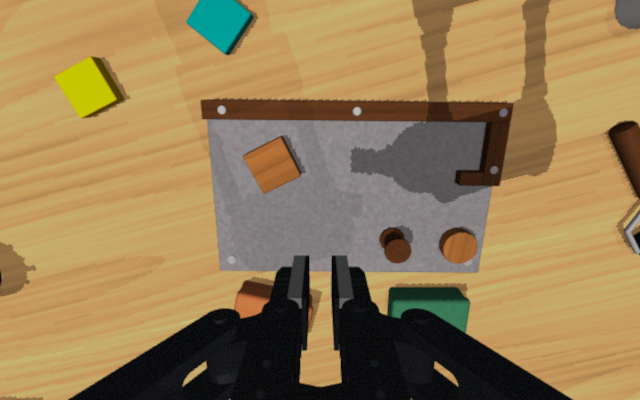

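The wrist view is turned, with the robot side at the top. The rail's inner edge runs along row ~121 from u=208 to 485. The stop's inner face is at u≈485 and the guide's open end at (457,178). The block's corners are near (283,137), (301,179), (262,192) and (244,156). The disc is at (459,246) and the spool at (393,245).

```bash
cat >> h.py <<'E'
def line(P):
    vx,vy,x,y=cv2.fitLine(np.float32(P),cv2.DIST_HUBER,0,.01,.01).ravel(); return np.array([vx,vy]),np.array([x,y])
def blockrect(im,C,seed,r=45,z=.028):
    h=cv2.cvtColor(im,cv2.COLOR_RGB2HSV); m=((h[...,0]<18)&(h[...,1]>110)&(h[...,2]>100)).astype(np.uint8)
    k=np.zeros_like(m);cv2.circle(k,seed,r,1,-1); m=cv2.morphologyEx(m&k,cv2.MORPH_OPEN,np.ones((3,3)))
    c=max(cv2.findContours(m,0,cv2.CHAIN_APPROX_NONE)[0],key=cv2.contourArea)[:,0]
    return cv2.minAreaRect(np.float32(ray(C,c,z)*1000)),c
E
python3 - <<'E'
from h import *
import pickle
s,im=pickle.load(open('w1.pkl','rb'));C=cam('wrist',s)
g=im.astype(int).sum(2); grad=cv2.GaussianBlur(im,(0,0),1).astype(int)[...,2]
P=[]
for u in list(range(215,345,3))+list(range(365,380,3)):
    col=grad[112:135,u]; P.append((u+.5,112+np.argmax(np.diff(col))+1))
P=np.array(P); W=ray(C,P,.026); d,p=line(W); d=d if d[1]>0 else -d
n=np.array([d[1],-d[0]]); print('rail pt',p,'yaw deg',np.degrees(np.arctan2(-d[0],d[1])),'resid mm',abs((W-p)@n).max()*1e3)
Q=[]
for v in range(130,168,3):
    row=grad[v,465:500]; Q.append((465+np.argmin(np.diff(row))+1,v+.5))
print(Q[::3]); W2=ray(C,Q,.026); print('stop along d', ((W2-p)@d).round(4))
ys=np.median((W2-p)@d); corner=p+d*ys; pocket=corner+.022*n-.022*d
print('corner',corner,'pocket',pocket,'d',d,'n',n)
print('guide inner-corner in corner frame', [( (w-corner)@n,(w-corner)@d) for w in ray(C,[(457,171)],.026)])
r,c=blockrect(im,C,(272,165));b=np.array(r[0])/1e3
print(r,'block rel corner n,d',(b-corner)@n,(b-corner)@d,'block angle rel',(r[2]+0-np.degrees(np.arctan2(-d[0],d[1])))%90)
for nm,px in(('disc',(459,246)),('spool',(390,240))):
    w=ray(C,px,.028)[0];print(nm,(w-corner)@n,(w-corner)@d)
print('tcp',(s['tool_pos'][:2]-corner)@n,(s['tool_pos'][:2]-corner)@d)
E
```

```text
rail pt [0.45954156 0.01993842] yaw deg -15.805144 resid mm 0.611268291949095
[(np.int64(485), 130.5), (np.int64(484), 139.5), (np.int64(482), 148.5), (np.int64(481), 157.5), (np.int64(480), 166.5)]
stop along d [0.1886 0.1891 0.1886 0.189  0.1885 0.1889 0.1884 0.1889 0.1893 0.1888
 0.1892 0.1887 0.1892]
corner [0.51097847 0.20165034] pocket [0.52615466 0.17449002] d [0.27236664 0.96219355] n [ 0.96219355 -0.27236664]
guide inner-corner in corner frame [(np.float64(0.04840665394474541), np.float64(-0.02226909205986223))]
((496.7295837402344, -12.195720672607422), (43.40495681762695, 43.07315444946289), 11.176376342773438) block rel corner n,d 0.04453434594594434 -0.20964222103335345 block angle rel 26.981522
disc 0.13012761261427214 -0.010099416670806605
spool 0.12398585140093457 -0.08499826943459174
tcp 0.05552731264119558 -0.1607522907656781
```

Call:
jog_arm(
  turn=[
    [0, 0, 0],
    [0, 0, 0],
    [0, 0, 0],
    [0, 0, 0.012],
    [0, 0, 0],
    [0, 0, 0],
    [0, 0, 0],
    [0, 0, 0],
    [0, 0, 0],
    [0, 0, 0],
    [0, 0, 0],
    [0, 0, 0],
  ],
  delta_pos=[
    [-0.0135, -0.0163, 0],
    [-0.0135, -0.0163, 0],
    [-0.0135, -0.0163, 0],
    [0, 0, 0.02],
    [0, 0, 0.035],
    [0, 0, 0.035],
    [0, 0, 0.035],
    [0, 0, 0.025],
    [0, 0, 0.015],
    [0, 0, 0.01],
    [0, 0, 0.007],
    [0, 0, 0],
  ],
  gripper=[0.01, 0.01, 0.01, 0.01, 0.01, 0.01, 0.01, 0.01, 0.01, 0.01, 0.01, 0.01],
)

```text
time: 2.82
tool_pos: [0.5458, -0.0228, 0.0172]
tcp_rot: [-0.426, -3.11, -0.0]
wrist_force: [-0.2, -0.4, 0.3]
width: 0.11
grip_force: 0.0
```

```bash
cat >> h.py <<'E'
corner=np.array([.51098,.20165]);d=np.array([.27237,.96219]);n=np.array([.96219,-.27237])
def nd(p): p=np.array(p)[:2]-corner; return round(p@n*1e3,1),round(p@d*1e3,1)
def look(seed=None,name='wrist',save=None,r=45,z=.028):
    s=read_state();im=vision.read_camera(name);C=cam(name,s)
    R=Ro.from_rotvec(s['tcp_rot']).as_matrix()
    print('t',s['time'],'tcp nd',nd(s['tool_pos']),'z',s['tool_pos'][2],'F',s['wrist_force'].round(1),'w',s['width'],'tooly nd',(R[:2,1]@n).round(4),(R[:2,1]@d).round(4),'tilt',R[:2,2].round(4))
    if save: cv2.imwrite(f'pics/{save}.png',im[:,:,::-1])
    return s,im,C
E
python3 - <<'E'
from h import *
look(save='w2')
E
```

```text
t 2.8167 tcp nd (np.float64(94.7), np.float64(-206.5)) z 0.017177249635067816 F [-0.2 -0.4  0.3] w 0.10991062404448244 tooly nd -0.0039 1.0 tilt [-0.0021  0.0003]
```

View pics/w2.png

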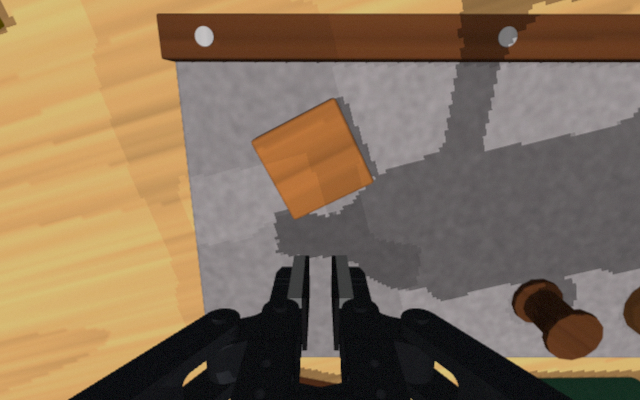

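The block (corners near (253,142), (335,99), (372,181), (297,218)) lies between the fingertips and the rail. I shift 3 mm sideways and push gently.

Call:
jog_arm(
  turn=[
    [0, 0, 0.004],
    [0, 0, 0],
    [0, 0, 0],
    [0, 0, 0],
    [0, 0, 0],
    [0, 0, 0],
    [0, 0, 0],
    [0, 0, 0],
    [0, 0, 0],
    [0, 0, 0],
    [0, 0, 0],
    [0, 0, 0],
    [0, 0, 0],
    [0, 0, 0],
    [0, 0, 0],
    [0, 0, 0],
  ],
  delta_pos=[
    [0.001, -0.003, 0],
    [0.0025, 0, 0],
    [0.0025, 0, 0],
    [0.0025, 0, 0],
    [0.0025, 0, 0],
    [0.0025, 0, 0],
    [0.0025, 0, 0],
    [0.0025, 0, 0],
    [0.0025, 0, 0],
    [0.0025, 0, 0],
    [0.0025, 0, 0],
    [0.0025, 0, 0],
    [0.0025, 0, 0],
    [0.0025, 0, 0],
    [0.0025, 0, 0],
    [0, 0, 0],
  ],
  gripper=[0.01, 0.01, 0.01, 0.01, 0.01, 0.01, 0.01, 0.01, 0.01, 0.01, 0.01, 0.01, 0.01, 0.01, 0.01, 0.01],
)

```text
time: 4.2
tool_pos: [0.5108, -0.0167, 0.0182]
tcp_rot: [-0.433, -3.111, 0.0]
wrist_force: [-0.1, -0.0, -0.7]
width: 0.115
grip_force: 0.0
```

Run:
```python
from h import *
look(save='w3')
```

```text
t 4.2 tcp nd (np.float64(59.3), np.float64(-210.1)) z 0.01816370418536619 F [-0.1 -0.  -0.7] w 0.115184276505723 tooly nd 0.0009 1.0 tilt [-0.0005  0.0001]
```

View pics/w3.png

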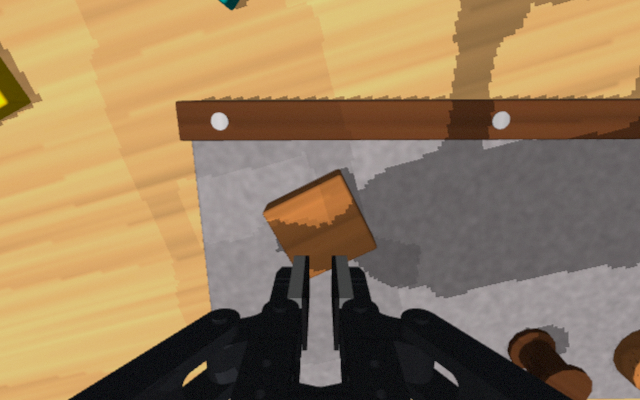

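The block (far corner (343,170), rail at row 140) has hardly moved because its near corner sits in the finger gap. I back off, shut the fingers and push again.

Call:
jog_arm(
  turn=[
    [0, 0, 0],
    [0, 0, 0],
    [0, 0, 0],
    [0, 0, 0],
    [0, 0, 0],
    [0, 0, 0],
    [0, 0, 0],
    [0, 0, 0],
    [0, 0, 0],
    [0, 0, 0],
    [0, 0, 0],
    [0, 0, 0],
    [0, 0, 0],
    [0, 0, 0],
  ],
  delta_pos=[
    [-0.01, 0, 0],
    [-0.01, 0, 0],
    [0, 0, 0],
    [0, 0, 0],
    [0.0, 0, 0],
    [0.005, 0, 0],
    [0.005, 0, 0],
    [0.003, 0, 0],
    [0.002, 0, 0],
    [0.002, 0, 0],
    [0.002, 0, 0],
    [0.002, 0, 0],
    [0.002, 0, 0],
    [0, 0, 0],
  ],
  gripper=[0.01, 0.01, 0.0, 0, 0, 0, 0, 0, 0, 0, 0, 0, 0, 0],
)

```text
time: 5.42
tool_pos: [0.5081, -0.0159, 0.0182]
tcp_rot: [-0.433, -3.111, -0.0]
wrist_force: [0.5, 0.2, -0.9]
width: -0.0
grip_force: 0.0
```

Run:
```python
from h import *
look(save='w4')
```

```text
t 5.4167 tcp nd (np.float64(56.5), np.float64(-210.1)) z 0.01824693760040362 F [ 0.5  0.2 -0.9] w -0.00029066263511262847 tooly nd 0.0008 1.0 tilt [-0.0003  0.0001]
```

View pics/w4.png

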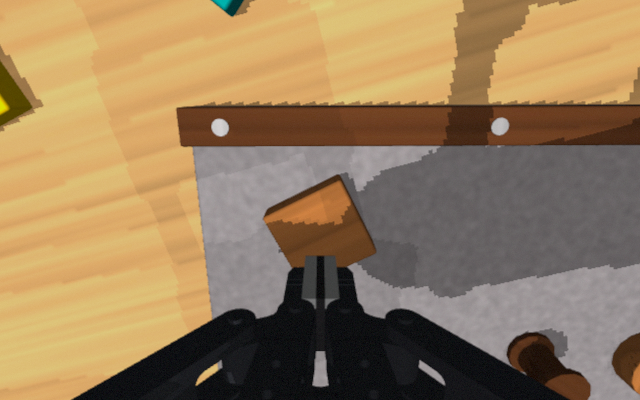

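Run:
```python
from h import *
s,im,C=look()
pts=[(264,214),(341,177),(375,250)]
for z in(.028,.02): print([nd(w) for w in ray(C,pts,z)])
sd=vision.read_camera('side');Cs=cam('side');u,v=proj(Cs,[[*s['tool_pos'][:2],.03]])[0].astype(int);print(u,v)
print(proj(C,[s['tool_pos']]))
c=sd[v-60:v+60,u-80:u+80];cv2.imwrite('pics/s4.png',cv2.resize(c,None,fx=5,fy=5,interpolation=cv2.INTER_CUBIC)[:,:,::-1])
```

```text
t 5.4667 tcp nd (np.float64(56.7), np.float64(-210.1)) z 0.018268010493389525 F [-0.4  0.  -0.6] w -0.0011849189387611956 tooly nd 0.0008 1.0 tilt [-0.0001 -0.    ]
[(np.float64(33.6), np.float64(-237.9)), (np.float64(14.9), np.float64(-200.0)), (np.float64(53.3), np.float64(-181.9))]
[(np.float64(36.4), np.float64(-239.2)), (np.float64(16.8), np.float64(-199.5)), (np.float64(57.0), np.float64(-180.6))]
346 220
[[320.10585158 248.24737805]]
```

View pics/s4.png

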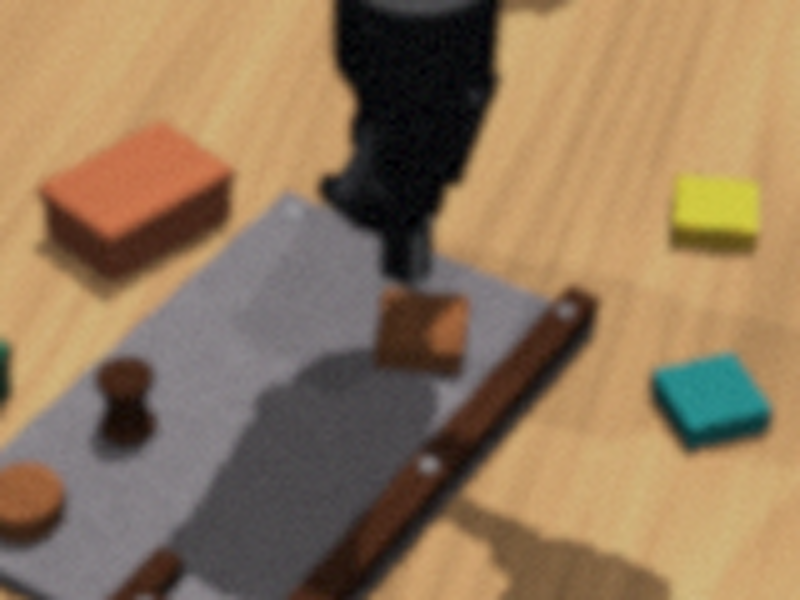

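The side crop suggests the fingertips end near (405,280), above and behind the block's back edge at row 292. The block hasn't moved, so I'll work out the real tip height.

Run:
```python
from h import *
s=read_state();Cs=cam('side');t=s['tool_pos']
for z in(.012,.018,.028,.04,.05): print(z,proj(Cs,[[t[0],t[1],z]]).round(1))
W=lambda a,b,z:[*(corner+a/1e3*n+b/1e3*d),z]
print('block corners top px',proj(Cs,[W(33.6,-238,.028),W(15,-200,.028),W(53.3,-182,.028),W(72,-220,.028)]).round(1).tolist())
sd=vision.read_camera('side')
for v in range(204,230): print(v,[tuple(int(x) for x in sd[v,u]) for u in(343,347,351)])
```

```text
0.012 [[346.2 226.4]]
0.018 [[346.3 224.6]]
0.028 [[346.4 221.5]]
0.04 [[346.5 217.8]]
0.05 [[346.6 214.7]]
block corners top px [[360.4, 218.9], [359.0, 230.2], [341.6, 228.4], [343.4, 217.2]]
204 [(13, 13, 13), (15, 16, 14), (60, 53, 45)]
205 [(13, 15, 16), (11, 8, 9), (62, 55, 48)]
206 [(12, 13, 15), (13, 14, 11), (60, 51, 43)]
207 [(20, 21, 23), (20, 21, 24), (67, 55, 48)]
208 [(24, 25, 27), (16, 18, 20), (66, 57, 49)]
209 [(26, 25, 27), (19, 19, 19), (66, 61, 53)]
210 [(19, 23, 24), (12, 17, 18), (60, 57, 54)]
211 [(16, 13, 18), (23, 24, 26), (56, 53, 55)]
212 [(20, 18, 23), (24, 25, 25), (58, 57, 58)]
213 [(20, 19, 24), (23, 25, 26), (60, 58, 59)]
214 [(41, 41, 41), (23, 22, 26), (61, 59, 61)]
215 [(70, 68, 71), (27, 29, 29), (82, 82, 85)]
216 [(103, 94, 95), (48, 46, 43), (101, 97, 101)]
217 [(115, 95, 88), (73, 59, 52), (100, 94, 97)]
218 [(123, 90, 73), (83, 60, 46), (87, 76, 74)]
219 [(118, 80, 57), (82, 52, 36), (73, 51, 41)]
220 [(106, 70, 48), (77, 46, 28), (70, 44, 25)]
221 [(90, 58, 38), (76, 46, 30), (67, 41, 23)]
222 [(79, 52, 36), (73, 43, 26), (65, 40, 24)]
223 [(76, 48, 33), (76, 46, 28), (67, 40, 24)]
224 [(68, 41, 26), (74, 45, 25), (78, 48, 28)]
225 [(67, 41, 22), (77, 48, 29), (88, 54, 30)]
226 [(70, 42, 26), (76, 49, 31), (100, 62, 39)]
227 [(68, 39, 22), (75, 46, 27), (103, 62, 39)]
228 [(69, 45, 26), (74, 45, 26), (87, 52, 26)]
229 [(69, 42, 27), (69, 40, 26), (83, 50, 33)]
```

Call:
jog_arm(
  turn=[
    [0, 0, 0],
    [0, 0, 0],
    [0, 0, 0],
    [0, 0, 0],
    [0, 0, 0],
  ],
  delta_pos=[
    [-0.015, 0, 0],
    [-0.015, 0, 0],
    [-0.015, 0, 0],
    [0, 0, 0.003],
    [0, 0, 0],
  ],
  gripper=[0, 0, 0, 0, 0],
)

```text
time: 6.03
tool_pos: [0.5518, -0.0284, 0.0148]
tcp_rot: [-0.434, -3.111, -0.0]
wrist_force: [-0.4, -0.2, -0.3]
width: 0.001
grip_force: 0.0
```

Run:
```python
from h import *
s,im,C=look();Cs=cam('side');t=s['tool_pos']
sd=vision.read_camera('side');tp=vision.read_camera('top');Ct=cam('top')
p=proj(Cs,[t])[0];q=proj(Ct,[t])[0];print(p,q)
u,v=p.astype(int)
a=cv2.resize(sd[v-35:v+25,u-40:u+40],(640,480),interpolation=cv2.INTER_NEAREST)
k=8;c=(int((p[0]-u+40)*k),int((p[1]-v+35)*k));cv2.drawMarker(a,c,(255,0,0),0,16,1)
cv2.imwrite('pics/s5.png',a[:,:,::-1])
```

```text
t 6.0333 tcp nd (np.float64(102.0), np.float64(-210.2)) z 0.014770170512705467 F [-0.4 -0.2 -0.3] w 0.0005983947638148703 tooly nd 0.0014 1.0 tilt [-0.0008  0.0001]
[331.20694113 218.96588843] [330.86974981 213.74801471]
```

View pics/s5.png

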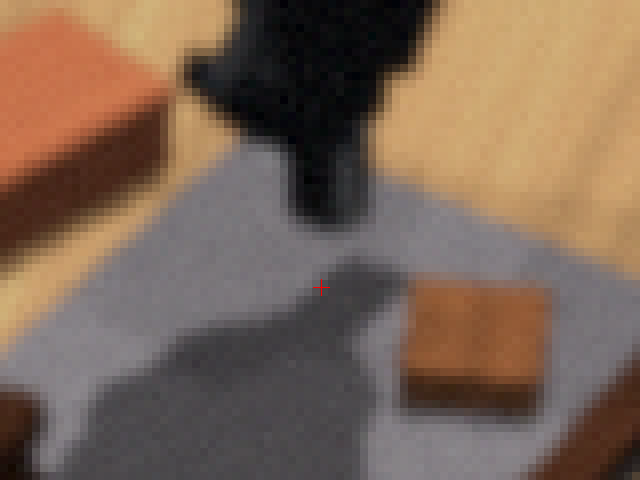

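The marked TCP lies about 8 picture pixels below the visible fingertips (at (325,225) in the crop). The real tips are therefore some 25–33 mm above the reported TCP. I lower here, on open board, and feel for contact.

Call:
jog_arm(
  turn=[
    [0, 0, 0],
    [0, 0, 0],
    [0, 0, 0],
    [0, 0, 0],
    [0, 0, 0],
    [0, 0, 0],
  ],
  delta_pos=[
    [0, 0, 0.005],
    [0, 0, 0.005],
    [0, 0, 0.005],
    [0, 0, 0.004],
    [0, 0, 0.002],
    [0, 0, 0],
  ],
  gripper=[0, 0, 0, 0, 0, 0],
)

```text
time: 6.68
tool_pos: [0.551, -0.0282, -0.0067]
tcp_rot: [-0.433, -3.11, 0.0]
wrist_force: [0.2, -0.6, -0.2]
width: -0.003
grip_force: 0.0
```

Run:
```python
from h import *
s,im,C=look();Cs=cam('side');t=s['tool_pos']
sd=vision.read_camera('side');p=proj(Cs,[t])[0];print(p)
u=int(p[0])
for v in range(int(p[1])-16,int(p[1])+3):print(v,sd[v,u-4:u+6].sum(1))
```

```text
t 6.6833 tcp nd (np.float64(101.1), np.float64(-210.3)) z -0.006662772383474479 F [ 0.2 -0.6 -0.2] w -0.0025505113946280187 tooly nd 0.0009 1.0 tilt [-0.0017  0.0002]
[331.4337725  225.45522324]
209 [132  45  38  26  50  92 131 144 134 180]
210 [142  43  24  45  43 118 137 144 141 183]
211 [138  51  39  43  51  95 146 148 133 175]
212 [146  42  41  25  27  97 144 154 137 179]
213 [147  45  41  40  53  95 138 152 141 169]
214 [143  56  22  45  56 112 144 153 135 158]
215 [191  92  60  43  56 108 131 142 135 150]
216 [245 177 115  61  70 101 140 143 153 152]
217 [326 257 192 130 107 121 160 152 160 167]
218 [340 288 226 171 155 159 180 168 182 184]
219 [323 266 217 190 183 178 184 188 183 188]
220 [261 222 187 197 197 195 189 178 191 185]
221 [220 197 191 191 199 194 193 191 184 191]
222 [199 187 194 191 198 194 183 177 209 223]
223 [187 186 191 188 194 197 191 191 193 242]
224 [185 203 205 193 200 191 190 199 217 264]
225 [190 192 206 194 202 193 189 197 204 246]
226 [194 200 179 199 195 199 189 198 207 227]
227 [191 193 202 205 190 200 191 189 197 208]
```

Call:
jog_arm(
  turn=[
    [0, 0, 0],
    [0, 0, 0],
    [0, 0, 0],
    [0, 0, 0],
    [0, 0, 0],
  ],
  delta_pos=[
    [0, 0, 0.001],
    [0, 0, 0.001],
    [0, 0, 0.001],
    [0, 0, 0.001],
    [0, 0, 0],
  ],
  gripper=[0, 0, 0, 0, 0],
)

```text
time: 7.2
tool_pos: [0.5517, -0.0283, -0.0099]
tcp_rot: [-0.433, -3.111, 0.0]
wrist_force: [-0.5, 0.1, -0.0]
width: 0.001
grip_force: 0.0
```

Run:
```python
from h import *
s,im,C=look(save='w6')
```

```text
t 7.2 tcp nd (np.float64(101.8), np.float64(-210.1)) z -0.009879460516604488 F [-0.5  0.1 -0. ] w 0.0007113435871994256 tooly nd 0.0009 1.0 tilt [-0.0003  0.    ]
```

View pics/w6.png

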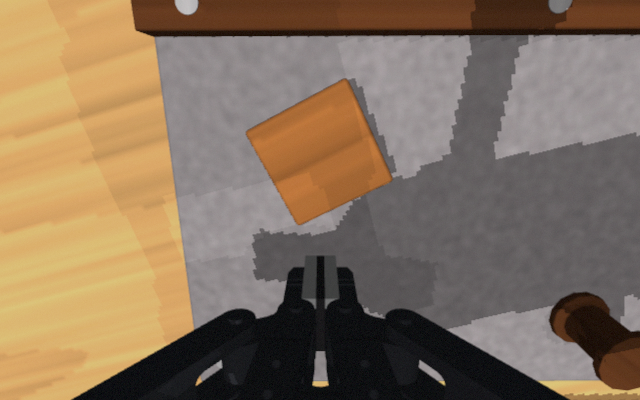

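The block's corners are (247,132), (346,80), (391,182) and (300,224), unmoved; the tips at (320,256) are still clear of the board.

Call:
jog_arm(
  turn=[
    [0, 0, 0],
    [0, 0, 0],
    [0, 0, 0],
    [0, 0, 0],
  ],
  delta_pos=[
    [0, 0, 0.001],
    [0, 0, 0.001],
    [0, 0, 0.001],
    [0, 0, 0],
  ],
  gripper=[0, 0, 0, 0],
)

```text
time: 7.58
tool_pos: [0.5516, -0.0283, -0.013]
tcp_rot: [-0.433, -3.111, 0.0]
wrist_force: [0.4, 0.2, 0.1]
width: -0.003
grip_force: 0.0
```

Call:
jog_arm(
  turn=[
    [0, 0, 0],
    [0, 0, 0],
    [0, 0, 0],
  ],
  delta_pos=[
    [0, 0, 0.001],
    [0, 0, 0.001],
    [0, 0, 0],
  ],
  gripper=[0, 0, 0],
)

```text
time: 7.83
tool_pos: [0.5516, -0.0283, -0.0149]
tcp_rot: [-0.433, -3.111, 0.0]
wrist_force: [-0.7, -0.0, 0.3]
width: 0.001
grip_force: 0.0
```

Call:
jog_arm(
  turn=[
    [0, 0, 0],
    [0, 0, 0],
    [0, 0, 0],
  ],
  delta_pos=[
    [0, 0, 0.001],
    [0, 0, 0.001],
    [0, 0, 0],
  ],
  gripper=[0, 0, 0],
)

```text
time: 8.08
tool_pos: [0.5516, -0.0283, -0.0169]
tcp_rot: [-0.433, -3.111, 0.0]
wrist_force: [-0.1, 0.7, 0.8]
width: 0.001
grip_force: 0.0
```

Run:
```python
from h import *
s,im,C=look();Cs=cam('side');t=s['tool_pos']
sd=vision.read_camera('side');p=proj(Cs,[t])[0];b=proj(Cs,[[t[0],t[1],.012]])[0];print(p,b)
u=int(p[0])
for v in range(211,228):print(v,sd[v,u-4:u+6].sum(1))
```

```text
t 8.0833 tcp nd (np.float64(101.8), np.float64(-210.2)) z -0.01694636018749343 F [-0.1  0.7  0.8] w 0.0008329319884063633 tooly nd 0.0009 1.0 tilt [-0.0004  0.    ]
[331.16855365 228.3873383 ] [331.25354502 219.83683386]
211 [ 51  32  25  21  40  65  96 117 131 211]
212 [ 95  28  36  30  58  99 125 139 147 181]
213 [140  52  48  36  48  87 135 147 142 151]
214 [135  57  32  43  56 102 142 144 139 141]
215 [137  55  43  23  39  95 152 153 131 159]
216 [141  41  28  29  58 110 148 137 139 142]
217 [143  51  27  33  50 101 148 148 130 162]
218 [146  62  35  34  52 112 148 147 125 168]
219 [153  96  76  47  71 119 155 145 132 157]
220 [170 154 125 110  99 136 170 153 165 173]
221 [194 182 164 167 156 157 168 182 163 197]
222 [187 198 190 175 181 188 185 178 183 216]
223 [186 190 187 187 200 186 191 191 189 221]
224 [199 190 196 195 195 193 186 193 198 239]
225 [188 191 200 192 195 199 193 188 205 230]
226 [197 194 195 188 192 196 193 203 188 207]
227 [204 207 196 209 208 201 204 201 188 191]
```

The tips now seem about 3–6 mm above the board, which is a good pushing height. I push again with the fingers shut.

Call:
jog_arm(
  turn=[
    [0, 0, 0],
    [0, 0, 0],
    [0, 0, 0],
    [0, 0, 0],
    [0, 0, 0],
    [0, 0, 0],
    [0, 0, 0],
    [0, 0, 0],
    [0, 0, 0],
    [0, 0, 0],
    [0, 0, 0],
    [0, 0, 0],
    [0, 0, 0],
    [0, 0, 0],
  ],
  delta_pos=[
    [0.004, -0.004, 0],
    [0.004, 0, 0],
    [0.004, 0, 0],
    [0.0025, 0, 0],
    [0.0025, 0, 0],
    [0.0025, 0, 0],
    [0.0025, 0, 0],
    [0.0025, 0, 0],
    [0.0025, 0, 0],
    [0.0025, 0, 0],
    [0.0025, 0, 0],
    [0.0025, 0, 0],
    [0.0025, 0, 0],
    [0, 0, 0],
  ],
  gripper=[0, 0, 0, 0, 0, 0, 0, 0, 0, 0, 0, 0, 0, 0],
)

```text
time: 9.35
tool_pos: [0.517, -0.0228, -0.0158]
tcp_rot: [0.432, 3.107, -0.001]
wrist_force: [3.1, -2.9, 0.7]
width: -0.0
grip_force: 1.8
```

```bash
cat >> h.py <<'E'
def blk(s,im,C,guess,r=60):
    u,v=proj(C,[[*(corner+guess[0]/1e3*n+guess[1]/1e3*d),.028]])[0].astype(int)
    rr,c=blockrect(im,C,(int(u),int(v)),r)
    w=ray(C,c,.028)-corner; w=np.c_[w@n,w@d]*1e3
    R=cv2.minAreaRect(np.float32(w)); h=cv2.boxPoints(R).round(1).tolist()
    print('px',u,v,'rect nd',np.round(R[0],1),np.round(R[1],1),'ang',round((R[2]+45)%90-45,1),h,'n min/max',w[:,0].min().round(1),w[:,0].max().round(1))
    # edge fits: rail-side edge
    return w
E
python3 - <<'E'
from h import *
a=look(save='w7');blk(*a,(38,-210),75)
E
```

```text
t 9.35 tcp nd (np.float64(67.0), np.float64(-214.3)) z -0.015829929792561752 F [ 3.1 -2.9  0.7] w -0.0004039363420075522 tooly nd 0.0003 1.0 tilt [ 0.0042 -0.0015]
px 330 228 rect nd [  27.2 -205.4] [42.4 43.1] ang 16.8 [[0.699999988079071, -190.89999389648438], [13.100000381469727, -232.1999969482422], [53.70000076293945, -219.89999389648438], [41.29999923706055, -178.6999969482422]] n min/max 8.2 53.1
```

Call:
jog_arm(
  turn=[
    [0, 0, 0],
    [0, 0, 0],
    [0, 0, 0],
    [0, 0, 0],
    [0, 0, 0],
    [0, 0, 0],
    [0, 0, 0],
    [0, 0, 0],
  ],
  delta_pos=[
    [0.0015, 0, 0],
    [0.0015, 0, 0],
    [0.0015, 0, 0],
    [0.0015, 0, 0],
    [0.001, 0, 0],
    [0.001, 0, 0],
    [0.001, 0, 0],
    [0, 0, 0],
  ],
  gripper=[0, 0, 0, 0, 0, 0, 0, 0],
)

```text
time: 10.07
tool_pos: [0.516, -0.023, -0.0127]
tcp_rot: [0.428, 3.094, -0.005]
wrist_force: [13.0, -11.9, 1.0]
width: 0.005
grip_force: 8.0
```

Run:
```python
from h import *
a=look(save='w8');blk(*a,(26,-210),75)
```

```text
t 10.0667 tcp nd (np.float64(66.0), np.float64(-214.8)) z -0.01273320318789626 F [ 13.  -11.9   1. ] w 0.005188869311416268 tooly nd -0.001 1.0 tilt [ 0.0179 -0.0056]
px 332 201 rect nd [  26.5 -205.8] [44.4 43.9] ang 16.2 [[-0.8999999761581421, -190.89999389648438], [11.300000190734863, -233.0], [53.900001525878906, -220.60000610351562], [41.70000076293945, -178.5]] n min/max 1.1 53.1
```

The block jammed diagonally between rail and finger at 16°. I ease off, then push with a −y drag so that friction turns it flat.

Call:
jog_arm(
  turn=[
    [0, 0, 0],
    [0, 0, 0],
    [0, 0, 0],
    [0, 0, 0],
    [0, 0, 0],
    [0, 0, 0],
    [0, 0, 0],
    [0, 0, 0],
    [0, 0, 0],
    [0, 0, 0],
    [0, 0, 0],
    [0, 0, 0],
  ],
  delta_pos=[
    [-0.004, 0, 0],
    [-0.003, 0, 0],
    [0.0, -0.001, 0],
    [0.0005, -0.0015, 0],
    [0.0005, -0.0015, 0],
    [0.0005, -0.0015, 0],
    [0.0008, -0.0015, 0],
    [0.0008, -0.0015, 0],
    [0.0008, -0.0015, 0],
    [0.0008, -0.0015, 0],
    [0.0008, -0.0015, 0],
    [0, 0, 0],
  ],
  gripper=[0, 0, 0, 0, 0, 0, 0, 0, 0, 0, 0, 0],
)

```text
time: 11.12
tool_pos: [0.5039, -0.0326, -0.0168]
tcp_rot: [-0.434, -3.111, 0.0]
wrist_force: [0.1, 0.1, -0.6]
width: -0.001
grip_force: 0.0
```

Run:
```python
from h import *
a=look(save='w9');blk(*a,(26,-210),75)
```

```text
t 11.1167 tcp nd (np.float64(57.0), np.float64(-227.3)) z -0.016825642666072088 F [ 0.1  0.1 -0.6] w -0.0005989463413180633 tooly nd 0.0011 1.0 tilt [-0.0005  0.    ]
px 364 224 rect nd [  22.2 -207.6] [43.  42.8] ang -1.5 [[0.20000000298023224, -228.5], [43.0, -229.60000610351562], [44.099998474121094, -186.6999969482422], [1.2999999523162842, -185.60000610351562]] n min/max 0.6 43.9
```

The block has turned to -1.5°. Now a centred press on the rail.

Call:
jog_arm(
  turn=[
    [0, 0, 0],
    [0, 0, 0],
    [0, 0, 0],
    [0, 0, 0],
    [0, 0, 0],
    [0, 0, 0],
    [0, 0, 0],
    [0, 0, 0],
    [0, 0, 0],
  ],
  delta_pos=[
    [-0.006, 0, 0],
    [0, 0.01, 0],
    [0, 0.01, 0],
    [0.003, 0, 0],
    [0.002, 0, 0],
    [0.0015, 0, 0],
    [0.0015, 0, 0],
    [0.001, 0, 0],
    [0, 0, 0],
  ],
  gripper=[0, 0, 0, 0, 0, 0, 0, 0, 0],
)

```text
time: 11.92
tool_pos: [0.5095, -0.0126, -0.0156]
tcp_rot: [0.433, 3.106, 0.001]
wrist_force: [4.7, 0.6, -0.1]
width: -0.001
grip_force: 2.3
```

Run:
```python
from h import *
a=look(save='w10');blk(*a,(22,-207),75)
```

```text
t 11.9167 tcp nd (np.float64(56.9), np.float64(-206.5)) z -0.01563435425871816 F [ 4.7  0.6 -0.1] w -0.0009298072186997484 tooly nd 0.0012 1.0 tilt [ 0.0052 -0.0002]
px 318 214 rect nd [  21.7 -207.8] [43.4 42.7] ang -0.1 [[0.30000001192092896, -229.5], [43.099998474121094, -229.60000610351562], [43.20000076293945, -186.10000610351562], [0.4000000059604645, -186.0]] n min/max 0.3 43.2
```

Square on the rail: angle -0.1°, n edge at 0.3 mm. Next I lift, go behind the block's −y side and turn the hand 90°.

Call:
jog_arm(
  turn=[
    [0, 0, 0],
    [0, 0, 0],
    [0, 0, 0],
    [0, 0, 0.1208],
    [0, 0, 0.1208],
    [0, 0, 0.1208],
    [0, 0, 0.1208],
    [0, 0, 0.1208],
    [0, 0, 0.1208],
    [0, 0, 0.1208],
    [0, 0, 0.1208],
    [0, 0, 0.1208],
    [0, 0, 0.1208],
    [0, 0, 0.1208],
    [0, 0, 0.1208],
    [0, 0, 0.1208],
    [0, 0, 0],
  ],
  delta_pos=[
    [-0.01, 0, 0],
    [0, 0, -0.03],
    [0, 0, -0.03],
    [0.02, -0.024, 0],
    [0, 0, 0],
    [0, 0, 0],
    [0, 0, 0],
    [0, 0, 0],
    [0, 0, 0],
    [0, 0, 0],
    [0, 0, 0],
    [0, 0, 0],
    [0, 0, 0],
    [0, 0, 0],
    [0, 0, 0],
    [0, 0, 0],
    [0, 0, 0],
  ],
  gripper=[0, 0, 0, 0, 0, 0, 0, 0, 0, 0, 0, 0, 0, 0, 0, 0, 0],
)

```text
time: 13.38
tool_pos: [0.49, -0.0331, 0.0429]
tcp_rot: [-2.508, -1.89, 0.003]
wrist_force: [-0.5, -1.0, -0.1]
width: -0.002
grip_force: 0.0
```

Run:
```python
from h import *
a=look(save='w11');print(a[0]['q'].round(2));blk(*a,(22,-207),75)
```

```text
t 13.3833 tcp nd (np.float64(43.8), np.float64(-231.6)) z 0.04286897828811434 F [-0.5 -1.  -0.1] w -0.001507997808463213 tooly nd 1.0 -0.0037 tilt [-0.002 -0.   ]
[-0.12  0.08  2.14 -0.    0.93  0.16]
px 283 194 rect nd [  22.2 -207.5] [42.6 42.8] ang -0.2 [[0.699999988079071, -228.6999969482422], [43.5, -228.89999389648438], [43.70000076293945, -186.3000030517578], [0.8999999761581421, -186.10000610351562]] n min/max 0.8 43.7
```

Call:
jog_arm(
  turn=[
    [0, 0, -0.003],
    [0, 0, 0],
    [0, 0, 0],
    [0, 0, 0],
    [0, 0, 0],
    [0, 0, 0],
    [0, 0, 0],
  ],
  delta_pos=[
    [-0.024, -0.02, 0],
    [0, 0, 0.03],
    [0, 0, 0.015],
    [0, 0, 0.01],
    [0, 0, 0.0045],
    [0, 0, 0],
    [0, 0, 0],
  ],
  gripper=[0, 0, 0, 0, 0, 0, 0],
)

```text
time: 14.02
tool_pos: [0.4655, -0.0505, -0.016]
tcp_rot: [2.502, 1.899, 0.0]
wrist_force: [-0.3, 0.1, 0.0]
width: 0.005
grip_force: 0.0
```

Run:
```python
from h import *
a=look(save='w12');blk(*a,(22,-207),75)
```

```text
t 14.0167 tcp nd (np.float64(24.9), np.float64(-255.0)) z -0.01597250950050006 F [-0.3  0.1  0. ] w 0.004547392009658053 tooly nd 1.0 0.0036 tilt [ 0.     -0.0001]
px 316 178 rect nd [  22.6 -207.3] [42.8 42.7] ang -0.5 [[1.100000023841858, -228.5], [43.79999923706055, -228.89999389648438], [44.20000076293945, -186.10000610351562], [1.5, -185.6999969482422]] n min/max 1.2 44.0
```

Call:
jog_arm(
  turn=[
    [0, 0, 0.002],
    [0, 0, 0],
    [0, 0, 0],
    [0, 0, 0],
    [0, 0, 0],
    [0, 0, 0],
    [0, 0, 0],
    [0, 0, 0],
    [0, 0, 0],
    [0, 0, 0],
    [0, 0, 0],
    [0, 0, 0],
    [0, 0, 0],
    [0, 0, 0],
    [0, 0, 0],
    [0, 0, 0],
    [0, 0, 0],
    [0, 0, 0],
  ],
  delta_pos=[
    [0.005, 0, 0],
    [0.003, 0, 0],
    [0.002, -0.0002, 0],
    [0.002, -0.0002, 0],
    [0.002, -0.0002, 0],
    [0.002, -0.0002, 0],
    [0.002, -0.0002, 0],
    [0.002, -0.0002, 0],
    [0.002, -0.0002, 0],
    [0.0025, -0.0002, 0],
    [0.0025, -0.0002, 0],
    [0.0025, -0.0002, 0],
    [0.0025, -0.0002, 0],
    [0.0025, -0.0002, 0],
    [0.0025, -0.0002, 0],
    [0.0025, -0.0002, 0],
    [0.002, 0, 0],
    [0.001, 0, 0],
  ],
  gripper=[0, 0, 0, 0, 0, 0, 0, 0, 0, 0, 0, 0, 0, 0, 0, 0, 0, 0],
)

```text
time: 15.57
tool_pos: [0.4739, -0.0085, -0.0162]
tcp_rot: [-2.505, -1.896, -0.0]
wrist_force: [-0.8, 0.3, -0.4]
width: -0.0
grip_force: 0.1
```

Run:
```python
from h import *
a=look(save='w13');blk(*a,(22,-181),75)
```

```text
t 15.5667 tcp nd (np.float64(21.6), np.float64(-212.3)) z -0.01621055441916497 F [-0.8  0.3 -0.4] w -3.0360903464756405e-05 tooly nd 1.0 0.0007 tilt [-0.      0.0001]
px 324 219 rect nd [  22.2 -178.5] [42.7 42.5] ang 0.0 [[0.8999999761581421, -157.3000030517578], [0.8999999761581421, -199.8000030517578], [43.5, -199.8000030517578], [43.5, -157.3000030517578]] n min/max 0.9 43.5
```

Call:
jog_arm(
  turn=[
    [0, 0, 0],
    [0, 0, 0],
    [0, 0, 0],
    [0, 0, 0],
    [0, 0, 0],
    [0, 0, 0],
    [0, 0, 0],
    [0, 0, 0],
    [0, 0, 0],
    [0, 0, 0],
    [0, 0, 0],
    [0, 0, 0],
    [0, 0, 0],
    [0, 0, 0],
    [0, 0, 0],
    [0, 0, 0],
    [0, 0, 0],
    [0, 0, 0],
    [0, 0, 0],
    [0, 0, 0],
  ],
  delta_pos=[
    [0.002, -0.0001, 0],
    [0.003, -0.0001, 0],
    [0.003, -0.0001, 0],
    [0.003, -0.0001, 0],
    [0.003, -0.0001, 0],
    [0.003, -0.0001, 0],
    [0.003, -0.0001, 0],
    [0.003, -0.0001, 0],
    [0.003, -0.0001, 0],
    [0.003, -0.0001, 0],
    [0.003, -0.0001, 0],
    [0.003, -0.0001, 0],
    [0.003, -0.0001, 0],
    [0.003, -0.0001, 0],
    [0.003, -0.0001, 0],
    [0.003, -0.0001, 0],
    [0.003, -0.0001, 0],
    [0.003, -0.0001, 0],
    [0.002, -0.0001, 0],
    [0.001, 0, 0],
  ],
  gripper=[0, 0, 0, 0, 0, 0, 0, 0, 0, 0, 0, 0, 0, 0, 0, 0, 0, 0, 0, 0],
)

```text
time: 17.28
tool_pos: [0.4873, 0.046, -0.0162]
tcp_rot: [-2.505, -1.896, -0.0]
wrist_force: [0.7, -0.5, 0.6]
width: 0.003
grip_force: 0.1
```

Run:
```python
from h import *
a=look(save='w14');blk(*a,(22,-122),75)
```

```text
t 17.2833 tcp nd (np.float64(19.6), np.float64(-156.3)) z -0.016217407222753666 F [ 0.7 -0.5  0.6] w 0.002843175217994255 tooly nd 1.0 0.0007 tilt [0. 0.]
px 329 212 rect nd [  21.9 -122.5] [42.6 42.5] ang 0.0 [[0.699999988079071, -101.30000305175781], [0.699999988079071, -143.8000030517578], [43.20000076293945, -143.8000030517578], [43.20000076293945, -101.30000305175781]] n min/max 0.7 43.2
```

Call:
jog_arm(
  turn=[
    [0, 0, 0],
    [0, 0, 0],
    [0, 0, 0],
    [0, 0, 0],
    [0, 0, 0],
    [0, 0, 0],
    [0, 0, 0],
    [0, 0, 0],
    [0, 0, 0],
    [0, 0, 0],
    [0, 0, 0],
    [0, 0, 0],
    [0, 0, 0],
    [0, 0, 0],
    [0, 0, 0],
    [0, 0, 0],
    [0, 0, 0],
    [0, 0, 0],
    [0, 0, 0],
    [0, 0, 0],
  ],
  delta_pos=[
    [0.002, -5e-05, 0],
    [0.003, -5e-05, 0],
    [0.003, -5e-05, 0],
    [0.003, -5e-05, 0],
    [0.003, -5e-05, 0],
    [0.003, -5e-05, 0],
    [0.003, -5e-05, 0],
    [0.003, -5e-05, 0],
    [0.003, -5e-05, 0],
    [0.003, -5e-05, 0],
    [0.003, -5e-05, 0],
    [0.003, -5e-05, 0],
    [0.003, -5e-05, 0],
    [0.003, -5e-05, 0],
    [0.003, -5e-05, 0],
    [0.003, -5e-05, 0],
    [0.003, -5e-05, 0],
    [0.003, -5e-05, 0],
    [0.002, -5e-05, 0],
    [0.001, 0, 0],
  ],
  gripper=[0, 0, 0, 0, 0, 0, 0, 0, 0, 0, 0, 0, 0, 0, 0, 0, 0, 0, 0, 0],
)

```text
time: 19.0
tool_pos: [0.5016, 0.1001, -0.0162]
tcp_rot: [-2.505, -1.896, -0.0]
wrist_force: [-0.1, 0.2, 0.0]
width: -0.001
grip_force: 0.1
```

Run:
```python
from h import *
a=look(save='w15');blk(*a,(22,-66),65)
```

```text
t 19.0 tcp nd (np.float64(18.6), np.float64(-100.2)) z -0.01623290752221075 F [-0.1  0.2  0. ] w -0.0007855140151814031 tooly nd 1.0 0.0007 tilt [-0.  0.]
px 332 212 rect nd [ 21.8 -66.5] [42.6 42.5] ang 0.0 [[0.5, -45.20000076293945], [0.5, -87.80000305175781], [43.099998474121094, -87.80000305175781], [43.0, -45.20000076293945]] n min/max 0.5 43.0
```

Call:
jog_arm(
  turn=[
    [0, 0, 0],
    [0, 0, 0],
    [0, 0, 0],
    [0, 0, 0],
    [0, 0, 0],
    [0, 0, 0],
    [0, 0, 0],
    [0, 0, 0],
    [0, 0, 0],
    [0, 0, 0],
    [0, 0, 0],
    [0, 0, 0],
    [0, 0, 0],
    [0, 0, 0],
    [0, 0, 0],
    [0, 0, 0],
    [0, 0, 0],
    [0, 0, 0],
    [0, 0, 0],
    [0, 0, 0],
  ],
  delta_pos=[
    [0.002, 0, 0],
    [0.003, 0, 0],
    [0.003, 0, 0],
    [0.003, 0, 0],
    [0.003, -5e-05, 0],
    [0.003, -5e-05, 0],
    [0.003, -5e-05, 0],
    [0.003, -5e-05, 0],
    [0.003, -5e-05, 0],
    [0.003, -5e-05, 0],
    [0.003, -5e-05, 0],
    [0.003, -5e-05, 0],
    [0.002, -5e-05, 0],
    [0.0015, -5e-05, 0],
    [0.0015, -5e-05, 0],
    [0.0015, -5e-05, 0],
    [0.001, -5e-05, 0],
    [0.001, -5e-05, 0],
    [0.001, -5e-05, 0],
    [0, 0, 0],
  ],
  gripper=[0, 0, 0, 0, 0, 0, 0, 0, 0, 0, 0, 0, 0, 0, 0, 0, 0, 0, 0, 0],
)

```text
time: 20.72
tool_pos: [0.513, 0.1429, -0.0162]
tcp_rot: [-2.505, -1.895, -0.0]
wrist_force: [-0.2, -0.7, -0.6]
width: 0.001
grip_force: 0.0
```

Run:
```python
from h import *
a=look(save='w16');blk(*a,(22,-22),45)
```

```text
t 20.7167 tcp nd (np.float64(17.9), np.float64(-55.9)) z -0.01621139558282507 F [-0.2 -0.7 -0.6] w 0.0012398771143797712 tooly nd 1.0 0.0004 tilt [-0.      0.0001]
px 333 213 rect nd [ 21.6 -22.6] [36.4 34.7] ang -0.0 [[4.300000190734863, -40.79999923706055], [39.0, -40.79999923706055], [39.0, -4.400000095367432], [4.300000190734863, -4.400000095367432]] n min/max 4.3 39.0
```

Call:
jog_arm(
  turn=[
    [0, 0, 0],
    [0, 0, 0],
    [0, 0, 0],
  ],
  delta_pos=[
    [0.001, 0, 0],
    [0.001, 0, 0],
    [0, 0, 0],
  ],
  gripper=[0, 0, 0],
)

```text
time: 21.02
tool_pos: [0.5135, 0.1449, -0.0162]
tcp_rot: [-2.505, -1.895, -0.0]
wrist_force: [-1.2, 0.3, 0.1]
width: -0.004
grip_force: 0.0
```

Run:
```python
from h import *
a=look(save='w17');blk(*a,(22,-24),55)
```

```text
t 21.0167 tcp nd (np.float64(17.9), np.float64(-53.9)) z -0.01621339376262093 F [-1.2  0.3  0.1] w -0.004057014624971582 tooly nd 1.0 0.0005 tilt [0.     0.0001]
px 333 223 rect nd [ 21.7 -21.9] [39.1 42.7] ang -0.0 [[0.4000000059604645, -41.5], [43.099998474121094, -41.5], [43.099998474121094, -2.4000000953674316], [0.4000000059604645, -2.4000000953674316]] n min/max 0.4 43.1
```

Call:
jog_arm(
  turn=[
    [0, 0, 0],
    [0, 0, 0],
    [0, 0, 0],
  ],
  delta_pos=[
    [0.001, 0, 0],
    [0.001, 0, 0],
    [0, 0, 0],
  ],
  gripper=[0, 0, 0],
)

```text
time: 21.32
tool_pos: [0.5141, 0.1468, -0.0162]
tcp_rot: [2.505, 1.896, 0.0]
wrist_force: [0.5, -0.8, 0.7]
width: -0.002
grip_force: 0.0
```

Call:
jog_arm(
  turn=[
    [0, 0, 0],
    [0, 0, 0],
  ],
  delta_pos=[
    [0.001, 0, 0],
    [0, 0, 0],
  ],
  gripper=[0, 0],
)

```text
time: 21.48
tool_pos: [0.5144, 0.1478, -0.0162]
tcp_rot: [2.505, 1.896, 0.0]
wrist_force: [-0.6, -0.2, -0.6]
width: 0.0
grip_force: 0.0
```

Run:
```python
from h import *
a=look(save='w18');blk(*a,(22,-24),55)
```

```text
t 21.4833 tcp nd (np.float64(18.0), np.float64(-50.9)) z -0.016184491101272735 F [-0.6 -0.2 -0.6] w 5.4895946848415105e-05 tooly nd 1.0 0.0005 tilt [0.0001 0.0001]
px 333 230 rect nd [ 21.8 -20.2] [36.4 42.6] ang -0.0 [[0.5, -38.5], [43.099998474121094, -38.5], [43.099998474121094, -2.0], [0.5, -2.0]] n min/max 0.5 43.1
```

The stop edge I picked was the base of its inner face, not the top, so the true stop is about 7 mm further on. I continue gently until contact.

Call:
jog_arm(
  turn=[
    [0, 0, 0],
    [0, 0, 0],
    [0, 0, 0],
  ],
  delta_pos=[
    [0.001, 0, 0],
    [0.001, 0, 0],
    [0, 0, 0],
  ],
  gripper=[0, 0, 0],
)

```text
time: 21.78
tool_pos: [0.5147, 0.149, -0.0162]
tcp_rot: [2.504, 1.896, -0.001]
wrist_force: [-0.4, -2.5, 0.7]
width: -0.002
grip_force: 1.7
```

Call:
jog_arm(
  turn=[
    [0, 0, 0],
    [0, 0, 0],
    [0, 0, 0],
  ],
  delta_pos=[
    [0.001, 0, 0],
    [0.001, 0, 0],
    [0, 0, 0],
  ],
  gripper=[0, 0, 0],
)

```text
time: 22.03
tool_pos: [0.5147, 0.149, -0.0162]
tcp_rot: [2.502, 1.896, -0.006]
wrist_force: [-1.2, -10.6, 4.2]
width: -0.001
grip_force: 5.5
```

Call:
jog_arm(
  turn=[
    [0, 0, 0],
    [0, 0, 0],
    [0, 0, 0],
    [0, 0, 0],
    [0, 0, 0],
    [0, 0, 0],
    [0, 0, 0],
    [0, 0, 0],
  ],
  delta_pos=[
    [-0.003, 0, 0],
    [-0.01, 0, 0],
    [-0.02, 0, 0],
    [0, 0, -0.03],
    [0, 0, -0.04],
    [-0.01, 0, -0.04],
    [-0.01, 0, -0.04],
    [0, 0, 0],
  ],
  gripper=[0, 0, 0, 0, 0, 0, 0, 0],
)

```text
time: 22.7
tool_pos: [0.5069, 0.1003, 0.143]
tcp_rot: [2.5, 1.89, 0.021]
wrist_force: [1.8, 0.6, 0.4]
width: 0.0
grip_force: 0.0
```

Run:
```python
from h import *
a=look(save='w19');w=blk(*a,(22,-16),55)
```

```text
t 22.7 tcp nd (np.float64(23.6), np.float64(-98.7)) z 0.1430204769985577 F [1.8 0.6 0.4] w 0.00015334452861264828 tooly nd 0.9999 -0.0002 tilt [0.0153 0.0022]
px 317 89 rect nd [ 11.2 -16.4] [42. 20.] ang -1.5 [[0.6000000238418579, -37.20000076293945], [20.700000762939453, -37.70000076293945], [21.700000762939453, 4.300000190734863], [1.7000000476837158, 4.800000190734863]] n min/max 1.0 21.6
```

View pics/w19.png

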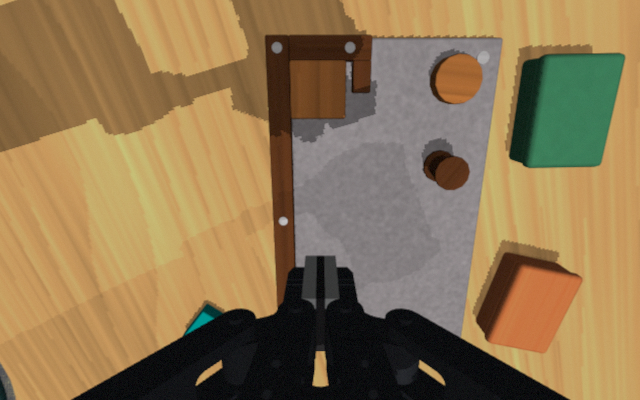

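The block at (318,89) sits square in the pocket, touching the rail at u≈291 and the stop at v≈60. The disc (457,79), spool (447,170) and tins are where they stood, and the hand is clear.

Call:
jog_arm(
  turn=[
    [0, 0, 0],
    [0, 0, 0],
    [0, 0, 0],
    [0, 0, 0],
  ],
  delta_pos=[
    [0, 0, -0.02],
    [0, 0, 0],
    [0, 0, 0],
    [0, 0, 0],
  ],
  gripper=[0, 0, 0, 0],
)

```text
time: 23.08
tool_pos: [0.5002, 0.1005, 0.1522]
tcp_rot: [-2.504, -1.895, 0.002]
wrist_force: [-0.1, 0.6, -0.2]
width: 0.004
grip_force: 0.0
```

```bash
python3 -c "
from workcell import ticket
print(ticket.finish_job())"
```

```text
the job is handed in; nothing more can be done
None
```

The block was pushed flat to the rail and slid along it into the corner pocket; the last view shows it square against rail and end stop. The hand is clear, the bystanders in view hadn't moved, and I handed the job in at about 23 s.

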